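Load the engraver's backplate and jack up its work table

TASK

First lower the backplate over the two locating pins of the engraver's work table until it lies flush, and let go of it. Then stand the red lever jack flat on the bench with its saddle centred under the table's yellow lift pad, give the orange paddle handle a full stroke down to its stop and let it come all the way back up. Finally press the handle fully down again and finish while holding it down, so that the jack alone carries the raised table with the backplate still flush on its pins; do not drop anything or disturb the other things on the bench.

Things in the scene. Friction and masses are not known exactly. Their poses are not given: they have to be found in the camera images.
- engraver: Pale blue-grey bench engraver, fixed, place and heading vary. Origin on the bench straight below the middle of the work table; its y points from there to the column (180 mm wide, 330 mm high, hood starting 130 mm from the origin), its -y out to the lift pad. A 20 mm thick base plate reaches from 50 mm on the -y side back under the column.
- work_table (a joint): Height in m by which the aluminium work table is raised: 0 resting on its lower stop, grows upwards (limit 0.035). It slides vertically on the column, weighs about 1 kg (0.8 to 1.3) and sinks back by itself. Slab 170 mm (x) by 150 mm (y), its top 62 mm above the bench when down.
- seat (a point): Point on the work table's top face midway between its two upright steel locating pins (8 mm diameter, 14 mm tall, tapered tips). The pins stand at 45 mm either side along this point's x axis. Axes parallel to the engraver's; z up. It rises with the table.
- lift_pad (a point): Centre of the underside of the yellow lift pad, a tongue 50 by 50 by 10 mm with a red dot on top, standing out from the table's -y edge, its centre 94 mm from the seat along -y. Underside 48 mm above the bench when the table is down, free space under it. Rises with the table. Axes parallel to the engraver's.
- backplate: Loose steel plate 120 (x) by 70 (y) by 8 mm, 0.3 kg, with two 10 mm through holes at 45 mm either side of the middle along x, and a red-brown block fixed on its middle, 46 (x) by 30 (y) mm, its top 40 mm above the plate's underside: grasp the block across its 30 mm. Origin: centre of the underside, z up. It fits either way round.
- jack: Loose red lever jack, 0.9 kg. Origin on its underside, x forward to the saddle (at x = 80 mm), y across; handle points back. Base x -155 to 95 mm, 70 wide, 12 thick. Black carrying grip 36 (x) by 26 (y) mm at x = 20 mm, from 62 to 104 mm high, on a housing 50 by 50 mm: take it across its 26 mm. It stays flat when the paddle is pressed.
- saddle_top (a point): Centre of the top of the round steel saddle (32 mm diameter) at the front of the jack, 40 mm above the jack's underside with the handle up. It rises 62 mm per rad of the handle, 28 mm in a full stroke; the first 8 mm take up the gap to the lift pad.
- jack_handle (a joint): Angle of the jack's handle in rad: 0 up (a spring and the load bring it back up when released), grows as the paddle is pressed down, stop at 0.45. Its pivot lies across the jack at x = -25 mm, 62 mm above the jack's underside.
- paddle (a point): Centre of the upper face of the orange paddle at the handle's rear end, 50 (across) by 44 by 12 mm, 115 mm from the pivot. Handle up: 132 mm behind the jack's origin, 104 mm high, sloping 0.32 rad up to the rear; at the stop: 139 mm behind, 53 mm high. Press straight down on its middle: 3 N at first, 8 to 15 N with the table on the saddle.
- oil_bottle: White bottle with a red cap, 48 mm diameter, 120 mm tall. Leave it alone. Origin: centre of the underside.
- screw_jar: Glass jar, 56 mm diameter, 70 mm tall. Leave it alone. Origin: centre of the underside.
- weight: Brass weight with a knob, 44 mm diameter, 56 mm tall. Leave it alone. Origin: centre of the underside.
- blank_box: Cardboard box 90 by 60 by 40 mm. Leave it alone. Origin: centre of the underside.
- screwdriver: Screwdriver lying on the bench, about 200 mm long. Leave it alone.
- brush: Brush lying on the bench, about 200 mm long. Leave it alone.
- loupe: Black and steel eyepiece loupe, 48 mm diameter, 36 mm tall. Leave it alone. Origin: centre of the underside.
Things that resemble listed ones, but are neither listed nor needed, are in the scene too. What is shaped like the backplate but black is not meant.

How it is judged:
By the outcome, as a careful person would: the job done as asked, in the order asked, and still so for the second after the job is handed in, while the arm keeps its last pose, push and grip.
It also fails if it takes over 72 s, if anything falls off the work surface, if the arm or the gripper's body presses on something with over 40 N, if the wrist force passes 120 N, or if a joint passes its speed limit or range.

ROBOT

A 6-joint arm with a two-finger parallel gripper is mounted at the origin on the work surface. World frame = base frame: x ahead of the robot, y to its left, z up, the work surface at z = 0. Lengths are in m, angles in rad, forces in N, time in s.
With the tool pointing down it reaches from about 0.375 to 0.975 m from the base axis. Payload 3.8 kg.
Tool frame: the origin (TCP) lies midway between the tips of the shut fingers; the grasp point (between the pads) lies 19 mm behind it; z points along the fingers, y is the line along which they close (so a half turn about z gives the same grasp; the last joint's range is limited). The gripper opens to 85 mm and grips with 20 to 120 N. Pads are 22 mm wide; open, the fingers measure 114 mm over their backs; the gripper's body (76 mm by 85 mm) begins 54 mm behind the grasp point. The pads swing forward as they close: fully open they stand 13 mm farther back than shut.
Start: joints at [-1.298, 0.264, 1.604, -0, 1.274, -0.037], TCP at [0.206, -0.643, 0.2] pointing down, gripper open.
Joint ranges: [-2.63, 2.63], [-0.94, 2.18], [0.31, 2.57], [-1.31, 4.45], [0, 2.66], [-2.55, 2.55]. Speed limits (rad/s): [2.57, 2.57, 3.14, 3.14, 3.14, 3.14].

INTERFACE

Orientations are given as a rotation vector (axis times angle).
In Python, from workcell import read_state, vision, ticket gives the robot as it stands. The module is installed in compiled form; this text tells all that it offers.
- The arm moves only by the tool jog_arm, never from a script. Its arguments are lists of equal length, an entry for each row: "turn": the turn, a rotation vector about the tool's x, y, z in rad, a list of three; "delta_pos": the shift along the tool's x, y, z in m, a list of three; "gripper": the finger opening in m, from 0 to 0.0854. In form: {"turn": [[rx, ry, rz], ...], "delta_pos": [[dx, dy, dz], ...], "gripper": [gripper, ...]}. A call has 1 to 20 rows; each row shifts and turns the commanded pose from where the row before left it, along the tool's axes as they then stand; what a row does not reach is not made up. A row lasts 1/12 s, in which the tool goes at most 41.7 mm and 7.16 degrees, less where a joint would pass 70% of its speed; a pose out of reach is approached as far as the arm can. A call with a gripper value outside its range is refused whole. The fingers move at their own pace and stop on an object; "grip_force" is the grip in N (left out, the last holds). Time passes only in rows, so rows that do not move let the fingers close. It gives the time, the measured TCP pose, the force, the opening and the grip force at its end, in the units of the state.
- read_state(): the state, without advancing time (a new reading comes with each control period).
- vision.read_camera(name): name is "scene" or "top" or "wrist"; returns the picture (400x640x3 uint8, red, green, blue); there is no depth.
- vision.calibration(name): a dict with "vfov" (degrees; the focal length in pixels is half the picture's height over the tangent of half this angle, whatever the lens; pixels are square), "cx", "cy" (the principal point, pixels), "R" (3x3) and "t" (3): a world point X has camera coordinates R X + t; the wrist camera has in their place "mount" (4x4, takes a point from camera to tool coordinates, whose origin is the TCP and whose axes are the flange's). Camera axes: x right, y down, z forward; pixel columns grow to the right and rows downward; lengths in m; the calibration is good to about 2 mm. The wrist camera is an equidistant fisheye: a pixel r from the principal point sees the ray r / f radians off the axis. A picture is of the moment at which its call begins: read the wrist's pose just before it. calibration takes no time and is no camera call.
- ticket.finish_job(): hands the job in; it is judged then, once.
The state is a dict: "time": time; "q": joint angles; "joint_vel": joint speeds; "joint_torque": joint torques, N m; "tool_pos": TCP position; "tcp_rot": TCP orientation; "wrist_force": force on the tool from outside, world axes, zero at the start; "torque": the same for the moment, N m; "width": opening from 0.0 (shut) to 1.0 (fully open); "grip_force": force on a finger pad.
Only numpy, scipy, OpenCV 4.12 (cv2) and the standard library are available. Lean on these libraries where they do the work, as an engineer would, in place of code of your own. Each camera call takes 0.05 s, during which the arm holds its last target. There are 200 camera calls.

## Working session

There is one attempt and no reset: what is moved stays moved. The work goes in short steps, Python scripts to look and compute and a tool call to move; the robot and the scene stay as the last step left them, time stands still between calls to the robot, and variables do not carry over. Pictures are saved under pics/ and viewed, at most 10 in all, crops included, and the job is handed in when it is done.

Besides the shell and the picture viewer there is one more tool, called after ">>>" as name(argument=value, ...), one argument or row to a line, values as JSON. jog_arm: Moves the arm, as the interface text tells. Its arguments: {"type":"object","properties":{"turn":{"type":"array","items":{"type":"array","items":{"type":"number"}}},"delta_pos":{"type":"array","items":{"type":"array","items":{"type":"number"}}},"gripper":{"type":"array","items":{"type":"number"}},"grip_force":{"type":"number"}},"required":["turn","delta_pos","gripper"]}

```bash
mkdir -p pics; cat > h.py <<'E'
import numpy as np, cv2
from scipy.spatial.transform import Rotation as Ro
from workcell import read_state, vision
def cast(name,uv,z):
    c=vision.calibration(name); f=200/np.tan(np.radians(c['vfov'])/2)
    uv=np.atleast_2d(uv).astype(float); R=np.array(c['R']);t=np.array(c['t'])
    d=np.c_[(uv[:,0]-c['cx'])/f,(uv[:,1]-c['cy'])/f,np.ones(len(uv))]@R
    o=-R.T@t
    return o+d*((z-o[2])/d[:,2])[:,None]
def proj(name,X):
    c=vision.calibration(name); f=200/np.tan(np.radians(c['vfov'])/2)
    p=np.atleast_2d(X)@np.array(c['R']).T+np.array(c['t'])
    return p[:,:2]/p[:,2:]*f+[c['cx'],c['cy']]
def wcast(uv,z,s):
    c=vision.calibration('wrist'); f=200/np.tan(np.radians(c['vfov'])/2)
    uv=np.atleast_2d(uv).astype(float)-[c['cx'],c['cy']]
    r=np.linalg.norm(uv,axis=1)+1e-9; th=r/f
    d=np.c_[uv*(np.sin(th)/r)[:,None],np.cos(th)]
    M=np.array(c['mount']); R=Ro.from_rotvec(s['tcp_rot']).as_matrix()
    o=R@M[:3,3]+s['tool_pos']; d=d@(R@M[:3,:3]).T
    return o+d*((z-o[2])/d[:,2])[:,None]
def save(im,n): cv2.imwrite('pics/'+n+'.png',cv2.cvtColor(im,cv2.COLOR_RGB2BGR))
E
python3 - <<'E'
from h import *
a=vision.read_camera('scene');b=vision.read_camera('top')
np.save('scene.npy',a);np.save('top.npy',b)
save(a,'scene0');save(b,'top0')
for n in('scene','top','wrist'):
    c=vision.calibration(n);print(n,{k:np.round(v,3).tolist() for k,v in c.items()})
s=read_state();print(s)
E
```

```text
scene {'vfov': 53.089, 'cx': 317.679, 'cy': 198.2, 'R': [[0.606, 0.796, -0.012], [0.652, -0.505, -0.565], [-0.456, 0.334, -0.825]], 't': [-0.225, -0.303, 1.443]}
top {'vfov': 42.956, 'cx': 323.049, 'cy': 200.404, 'R': [[0.022, -1.0, 0.012], [-0.996, -0.023, -0.086], [0.086, -0.01, -0.996]], 't': [-0.094, 0.496, 1.763]}
wrist {'vfov': 65.706, 'cx': 325.222, 'cy': 199.632, 'mount': [[-0.002, -0.952, -0.305, 0.078], [1.0, -0.001, -0.001, 0.0], [0.001, -0.305, 0.952, -0.173], [0.0, 0.0, 0.0, 1.0]]}
{'time': 0.1, 'q': array([-1.29787794e+00,  2.64676113e-01,  1.60522778e+00,  2.11611505e-06,
        1.27370988e+00, -3.68802719e-02]), 'joint_vel': array([ 1.06490939e-03,  1.33878443e-04, -1.84581766e-03, -5.67389231e-04,
        7.73367328e-04,  7.68207645e-05]), 'joint_torque': array([-4.75465258e-04, -5.16713119e+01, -3.68591774e+01, -1.23565187e-04,
        6.38057885e-03, -3.85844010e-05]), 'tool_pos': array([ 0.20560247, -0.6421686 ,  0.19879295]), 'tcp_rot': array([-3.10199544e+00, -4.84376252e-01,  3.70421457e-04]), 'wrist_force': array([ 0.21971599, -0.09622829,  1.18160192]), 'torque': array([ 0.03538106,  0.03946057, -0.01686204]), 'grip_force': 0.0, 'width': 0.9989370212674266}
```

View pics/scene0.png

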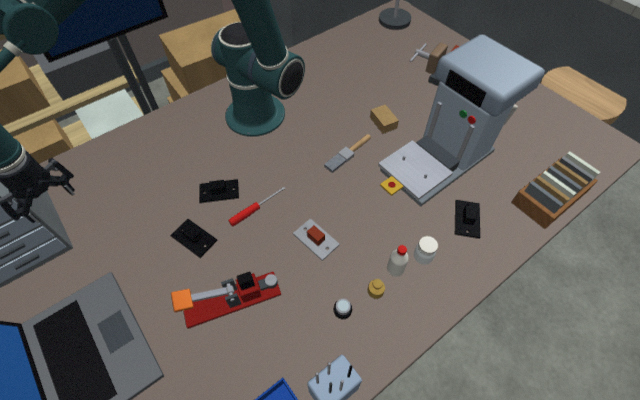

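View pics/top0.png

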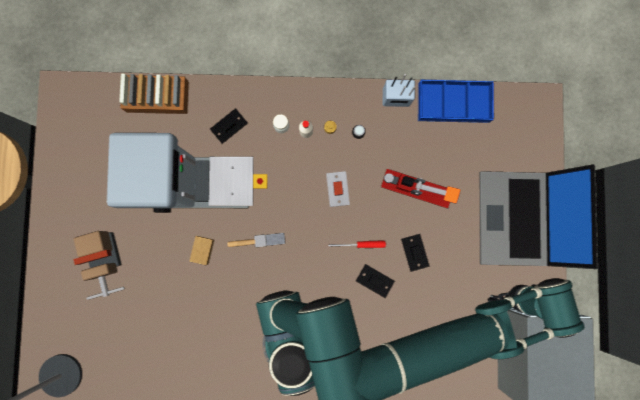

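The scene view shows the backplate as a silver plate with a red block at (316,236), the jack at (230,295) and the engraver's yellow pad at (391,185). In the top view they are at (338,188), (420,188) and (260,181).

Things that could be taken for the backplate:
- The silver plate with a red block at top (338,188).
- Black lookalikes at top (228,125), (415,252) and (375,280).

I choose the silver one. For the jack, the only red lever device is at top (420,188); the vice at (95,260) is brown/red and not a jack.

```bash
cat > m.py <<'E'
from h import *
b=np.load('top.npy'); hsv=cv2.cvtColor(b,cv2.COLOR_RGB2HSV)
def rect(mask,box):
    x0,y0,x1,y1=box; m=np.zeros_like(mask); m[y0:y1,x0:x1]=mask[y0:y1,x0:x1]
    cs,_=cv2.findContours(m,cv2.RETR_EXTERNAL,cv2.CHAIN_APPROX_NONE)
    c=max(cs,key=cv2.contourArea); return cv2.minAreaRect(c)
H,S,V=[hsv[...,i].astype(int) for i in range(3)]
red=(((H<8)|(H>172))&(S>130)&(V>60)).astype(np.uint8)
plate=((S<45)&(V>110)).astype(np.uint8)
yel=((H>18)&(H<34)&(S>140)&(V>100)).astype(np.uint8)
org=((H>=8)&(H<18)&(S>170)&(V>120)).astype(np.uint8)
def show(n,m,box,z):
    r=rect(m,box); p=cv2.boxPoints(r); w=cast('top',p,z); c=w.mean(0)
    e=[w[1]-w[0],w[2]-w[1]]
    print(n,np.round(r[0],1),np.round(r[1],1),'world',c.round(4),[(round(float(np.linalg.norm(v)),4),round(float(np.degrees(np.arctan2(v[1],v[0]))),1)) for v in e])
show('block',red,(325,175,350,200),.04)
show('plate',plate|red,(322,165,355,212),.008)
show('table',plate,(205,150,256,212),.062)
show('pad',yel|red,(250,165,275,195),.058)
show('jackbase',red,(375,160,465,212),.012)
show('paddle',org,(435,180,465,210),.104)
crop=b[145:225,200:470]
save(cv2.resize(crop,None,fx=2.9,fy=2.9,interpolation=cv2.INTER_CUBIC),'crop0')
E
python3 m.py
```

```text
block [337.7 187.9] [12.5  7.6] world [ 0.5411 -0.1331  0.04  ] [(0.0266, -82.3), (0.0437, -172.6)]
plate [337.4 188.5] [34.8 21. ] world [ 0.5427 -0.1332  0.008 ] [(0.0747, -82.2), (0.1241, -172.7)]
table [229.  181.5] [48. 51.] world [0.5523 0.2417 0.062 ] [(0.1764, 2.4), (0.1653, -88.6)]
pad [259.5 181. ] [14. 13.] world [0.5566 0.1377 0.058 ] [(0.0448, -88.6), (0.0486, -178.2)]
jackbase [417.  188.1] [70.6 19.6] world [ 0.5502 -0.4152  0.012 ] [(0.0704, -16.8), (0.2504, -106.5)]
paddle [451.5 194.4] [13.  14.7] world [ 0.5209 -0.514   0.104 ] [(0.05, -15.7), (0.0438, -104.7)]
```

View pics/crop0.png

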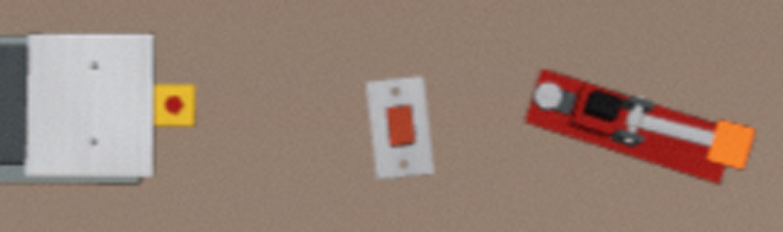

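The crop confirms it: silver plate with red block at its middle and two holes, the jack with black grip, saddle to the left and orange paddle to the right, and the engraver table with two pins.

```bash
cat >> h.py <<'E'
def go(x,y,z,ang,s=None):
    s=s or read_state(); R=Ro.from_rotvec(s['tcp_rot'])
    a=np.radians(ang); T=Ro.from_matrix(np.array([[np.cos(a),np.sin(a),0],[np.sin(a),-np.cos(a),0],[0,0,-1]]))
    print('turn',(R.inv()*T).as_rotvec().round(4),'then shift',T.inv().apply(np.array([x,y,z])-s['tool_pos']).round(4),'F',np.round(s['wrist_force'],1),'q',np.round(s['q'],2),'t',s['time'])
E
python3 -c "
from h import *
go(.542,-.133,.14,7.4)"
```

```text
turn [-2.000e-03  1.000e-04  1.806e-01] then shift [ 0.3992 -0.4616  0.0588] F [ 0.2 -0.1  1.2] q [-1.3   0.26  1.61  0.    1.27 -0.04] t 0.1
```

>>> jog_arm(
  turn=[
    [0,0,0.09],
    [0,0,0.09],
    [0,0,0],
    [0,0,0],
    [0,0,0],
    [0,0,0],
    [0,0,0],
    [0,0,0],
    [0,0,0],
    [0,0,0],
    [0,0,0],
    [0,0,0],
    [0,0,0],
    [0,0,0],
    [0,0,0],
    [0,0,0],
    [0,0,0],
    [0,0,0],
    [0,0,0],
    [0,0,0],
  ],
  delta_pos=[
    [0,0,0],
    [0,0,0],
    [0.024,-0.028,0],
    [0.024,-0.028,0],
    [0.024,-0.028,0],
    [0.024,-0.028,0],
    [0.024,-0.028,0],
    [0.024,-0.028,0],
    [0.024,-0.028,0],
    [0.024,-0.028,0],
    [0.024,-0.028,0],
    [0.024,-0.028,0],
    [0.024,-0.028,0],
    [0.024,-0.028,0],
    [0.024,-0.028,0.015],
    [0.024,-0.028,0.015],
    [0.024,-0.028,0.015],
    [0,0,0.014],
    [0,0,0],
    [0,0,0],
  ],
  gripper=[0.085,0.085,0.085,0.085,0.085,0.085,0.085,0.085,0.085,0.085,0.085,0.085,0.085,0.085,0.085,0.085,0.085,0.085,0.085,0.085],
)

```text
time: 1.77
tool_pos: [0.5072, -0.179, 0.1397]
tcp_rot: [-3.134, -0.206, 0.005]
wrist_force: [0.9, 0.4, -0.1]
width: 0.994
grip_force: 0.0
```

```bash
python3 - <<'E'
from h import *
go(.542,-.133,.14,7.4)
s=read_state(); im=vision.read_camera('wrist'); np.save('w1.npy',im); import pickle; pickle.dump(s,open('w1.pkl','wb')); save(im,'w1')
E
```

```text
turn [-0.0013  0.0032  0.0019] then shift [ 0.0404 -0.0412 -0.0003] F [ 0.9  0.4 -0.1] q [-0.39  0.05  1.96 -0.    1.13  1.05] t 1.7667
```

View pics/w1.png

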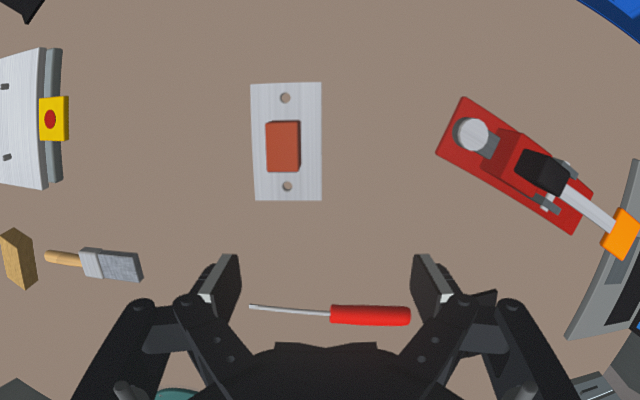

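The wrist view shows the plate at (286,142) with holes at (285,98) and (287,186). The yellow pad is at (50,120) and the jack at (530,165). I'm centring over the plate and measuring.

>>> jog_arm(
  turn=[
    [0,0,0],
    [0,0,0],
    [0,0,0],
    [0,0,0],
  ],
  delta_pos=[
    [0.02,-0.0205,0],
    [0.02,-0.0205,0],
    [0,0,0],
    [0,0,0],
  ],
  gripper=[0.085,0.085,0.085,0.085],
)

```text
time: 2.15
tool_pos: [0.5437, -0.1347, 0.1424]
tcp_rot: [3.134, 0.204, 0.003]
wrist_force: [-0.6, -0.8, 1.0]
width: 0.992
grip_force: 0.0
```

```bash
cat > pl.py <<'E'
from h import *
import pickle
s=read_state(); im=vision.read_camera('wrist'); np.save('w2.npy',im); pickle.dump(s,open('w2.pkl','wb'))
hsv=cv2.cvtColor(im,cv2.COLOR_RGB2HSV).astype(int);H,S,V=[hsv[...,i] for i in range(3)]
m=((S<40)&(V>140)).astype(np.uint8)
cs,hi=cv2.findContours(m,cv2.RETR_CCOMP,cv2.CHAIN_APPROX_NONE)
for i,c in enumerate(cs):
    A=cv2.contourArea(c)
    if A>25:
        r=cv2.minAreaRect(c); print(i,hi[0][i][3],A,np.round(r[0],1),np.round(r[1],1),wcast(r[0],.008,s).round(4))
red=(((H<9)|(H>172))&(S>130)).astype(np.uint8)
cs,_=cv2.findContours(red,cv2.RETR_EXTERNAL,cv2.CHAIN_APPROX_NONE)
for c in cs:
    A=cv2.contourArea(c)
    if A>400:
        r=cv2.minAreaRect(c); print('red',A,np.round(r[0],1),np.round(r[1],1),wcast(r[0],.04,s).round(4))
E
python3 pl.py
```

```text
5 -1 180.0 [320.5 335.7] [77.2  4.1] [[ 0.3372 -0.1551  0.008 ]]
6 -1 47.5 [204. 298.] [ 8. 12.] [[3.725e-01 1.000e-04 8.000e-03]]
7 -1 51.0 [446.1 297.5] [ 7.9 12.7] [[ 0.413  -0.3079  0.008 ]]
8 -1 450.5 [147.9 295.3] [42.3 17.1] [[0.3552 0.0876 0.008 ]]
11 -1 376.5 [117.6 291.8] [29.7 17.1] [[0.3462 0.1434 0.008 ]]
20 -1 619.5 [598.1 241.9] [48.6 14.5] [[ 0.51   -0.5638  0.008 ]]
26 -1 94.0 [ 74.  193.1] [36.6  3.7] [[0.4899 0.1984 0.008 ]]
27 -1 533.0 [500.  177.5] [29. 24.] [[ 0.5758 -0.3322  0.008 ]]
29 -1 7617.5 [324.5 180.5] [113.  71.] [[ 0.5442 -0.134   0.008 ]]
30 29 74.0 [324.3 224.3] [9.2 9.9] [[ 0.4963 -0.1398  0.008 ]]
31 29 1762.5 [325. 188.] [34. 54.] [[ 0.5363 -0.1355  0.008 ]]
32 29 81.5 [324.3 140.3] [10.6  9.9] [[ 0.5853 -0.1284  0.008 ]]
33 -1 157.0 [ 69.3 103. ] [ 4.5 52. ] [[0.6097 0.2003 0.008 ]]
34 -1 8004.5 [ 32.1 152.4] [147.5  65.1] [[0.5407 0.2922 0.008 ]]
35 34 62.5 [ 28.3 188.2] [ 7.6 10.4] [[0.484  0.3141 0.008 ]]
36 34 66.0 [ 22.8 115.2] [ 8.  10.7] [[0.5953 0.3149 0.008 ]]
37 -1 177.0 [430.   4.] [ 8. 32.] [[ 0.7451 -0.2165  0.008 ]]
red 822.0 [388.5 337.4] [17.8 59.3] [[ 0.3712 -0.2339  0.04  ]]
red 1305.5 [325.  190.5] [45. 30.] [[ 0.5428 -0.1347  0.04  ]]
red 5197.0 [533.7 198.1] [138.8  61. ] [[ 0.5653 -0.3645  0.04  ]]
```

```bash
python3 - <<'E'
from h import *
import pickle
s=pickle.load(open('w2.pkl','rb'))
p=wcast([[28.3,188.2],[22.8,115.2]],.07,s); print(p)
q=cast('top',[[232.7,167.8],[232.4,193.6]],.07); print(q)
c=wcast([[320.5,200]],.008,s)
m=q.mean(0); go(m[0],m[1],.21,1.5)
E
```

```text
[[0.51166654 0.22566163 0.07      ]
 [0.60049944 0.22638917 0.07      ]]
[[0.59848802 0.22950335 0.07      ]
 [0.50963291 0.22721272 0.07      ]]
turn [ 0.0011 -0.0012  0.103 ] then shift [ 0.0205 -0.3631 -0.0679] F [-0.2 -0.6  0.9] q [-0.29  0.09  1.92 -0.    1.13  1.15] t 2.2
```

>>> jog_arm(
  turn=[
    [0,0,0.055],
    [0,0,0.055],
    [0,0,0],
    [0,0,0],
    [0,0,0],
    [0,0,0],
    [0,0,0],
    [0,0,0],
    [0,0,0],
    [0,0,0],
    [0,0,0],
    [0,0,0],
    [0,0,0],
    [0,0,0],
  ],
  delta_pos=[
    [0,0,-0.03],
    [0,0,-0.038],
    [0.002,-0.036,0],
    [0.002,-0.036,0],
    [0.002,-0.036,0],
    [0.002,-0.036,0],
    [0.002,-0.036,0],
    [0.002,-0.036,0],
    [0.002,-0.036,0],
    [0.002,-0.036,0],
    [0.002,-0.036,0],
    [0.002,-0.036,0],
    [0,0,0],
    [0,0,0],
  ],
  gripper=[0.085,0.085,0.085,0.085,0.085,0.085,0.085,0.085,0.085,0.085,0.085,0.085,0.085,0.085],
)

```text
time: 3.37
tool_pos: [0.5557, 0.2265, 0.2093]
tcp_rot: [3.141, 0.033, 0.0]
wrist_force: [-0.5, -0.6, -0.2]
width: 0.994
grip_force: 0.0
```

```bash
python3 - <<'E'
from h import *
import pickle
s=read_state(); im=vision.read_camera('wrist'); np.save('w3.npy',im); pickle.dump(s,open('w3.pkl','wb')); save(im,'w3')
print(s['tool_pos'],s['tcp_rot'],s['q'].round(2))
E
```

```text
[0.55572676 0.22645063 0.20932186] [3.14090738e+00 3.34481266e-02 4.81327013e-04] [ 0.35  0.12  1.76 -0.    1.26  1.9 ]
```

View pics/w3.png

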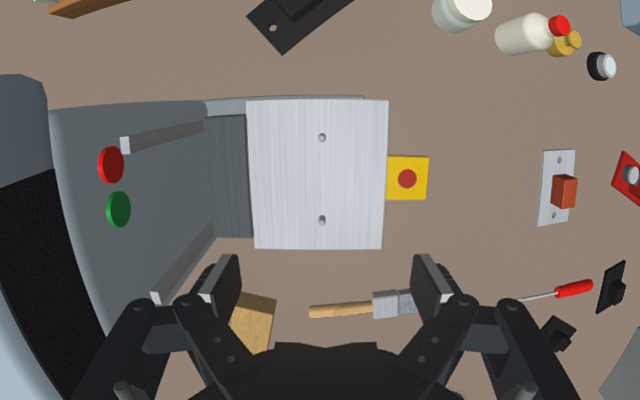

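Pins are at (322,137) and (322,220), the pad centre at (407,178), and the column with hood to the left.

```bash
python3 - <<'E'
from h import *
import pickle
s=pickle.load(open('w3.pkl','rb')); im=np.load('w3.npy')
g=cv2.cvtColor(im,cv2.COLOR_RGB2GRAY)
for y,x in((137,322),(220,322)):
    print(g[y-9:y+10,x-7:x+8:1])
hsv=cv2.cvtColor(im,cv2.COLOR_RGB2HSV).astype(int);H,S,V=[hsv[...,i] for i in range(3)]
red=((H<9)|(H>172))&(S>130); red[:, :390]=0; red[:,430:]=0; red[:150]=0;red[205:]=0
ys,xs=np.nonzero(red); print('dot',xs.mean(),ys.mean(),wcast([[xs.mean(),ys.mean()]],.058,s))
yel=(((H>18)&(H<34)&(S>140)&(V>80))|red).astype(np.uint8); yel[:,:380]=0; yel[:,435:]=0; yel[:150]=0;yel[205:]=0
c=max(cv2.findContours(yel,cv2.RETR_EXTERNAL,cv2.CHAIN_APPROX_NONE)[0],key=cv2.contourArea)
r=cv2.minAreaRect(c); print(r, wcast(cv2.boxPoints(r),.058,s).round(4))
E
```

```text
[[210 208 203 202 203 206 208 209 205 201 200 203 207 208 206]
 [208 206 204 203 203 204 208 208 206 202 200 203 207 207 205]
 [209 207 204 201 203 206 208 210 206 202 201 204 207 208 206]
 [211 207 205 202 203 208 210 211 207 203 202 203 207 208 205]
 [210 206 204 202 205 209 209 212 208 206 204 204 207 208 206]
 [209 207 206 202 191 162 136 137 146 179 203 206 207 208 207]
 [211 207 206 189 160 124 105  99 106 139 179 207 209 211 206]
 [208 208 204 175 145 132 132 129 109 111 150 200 209 208 206]
 [210 208 200 172 152 161 169 163 142 117 139 193 209 208 205]
 [211 208 196 173 167 181 187 186 170 136 140 192 209 209 206]
 [209 207 195 177 173 184 185 183 172 141 146 195 209 209 206]
 [209 206 200 177 171 180 180 179 162 135 149 199 209 209 204]
 [210 207 203 188 169 159 161 156 137 142 175 204 210 208 206]
 [209 206 205 199 187 173 169 157 162 180 195 207 208 208 205]
 [210 205 203 202 200 195 192 186 196 203 202 206 206 208 205]
 [208 208 206 201 203 206 210 210 208 203 202 206 208 208 206]
 [207 207 203 203 202 204 209 210 207 203 203 204 208 208 205]
 [206 205 203 202 202 204 209
[... 806 characters left out ...]
78 169 180 185 183 167 138 150 204 204 203 202]
 [196 197 202 185 175 182 183 180 167 153 166 203 204 201 202]
 [197 197 201 192 182 180 184 174 164 171 188 203 202 200 202]
 [196 197 201 200 191 185 193 172 184 198 205 204 201 201 201]
 [195 196 202 203 199 196 201 200 201 203 206 201 202 202 201]
 [196 197 201 201 198 199 203 207 206 204 205 202 201 199 201]
 [195 197 200 200 199 196 202 204 206 204 202 201 200 200 201]
 [195 196 201 200 200 199 204 204 205 205 202 201 199 200 202]]
dot 406.7992125984252 178.3464566929134 [[0.55656018 0.13647565 0.058     ]]
((407.0, 177.5), (43.0, 42.0), 90.0) [[0.5806 0.1618 0.058 ]
 [0.5827 0.1141 0.058 ]
 [0.5332 0.1087 0.058 ]
 [0.5322 0.1583 0.058 ]]
```

```bash
python3 - <<'E'
from h import *
import pickle
s=pickle.load(open('w3.pkl','rb'))
for uv,z in(([[321,138.3],[321,222.3]],.076),([[321.5,136.5],[321.5,218.7]],.062)):
    p=wcast(uv,z,s); d=p[0]-p[1]; print(p.round(4),p.mean(0).round(4),np.linalg.norm(d),np.degrees(np.arctan2(d[1],d[0])))
s=pickle.load(open('w2.pkl','rb'))
p=wcast([[324.3,224.3],[324.3,140.3]],.008,s);print(p.mean(0),s['tool_pos'],s['tcp_rot'])
E
```

```text
[[0.5995 0.2316 0.076 ]
 [0.5104 0.2301 0.076 ]] [0.555  0.2309 0.076 ] 0.08916502111751405 0.9253817956697759
[[0.5999 0.2313 0.062 ]
 [0.5091 0.2298 0.062 ]] [0.5545 0.2305 0.062 ] 0.09080567385540822 0.9539865138341951
[ 0.54070285 -0.13416591  0.008     ] [ 0.54371211 -0.13473196  0.14243987] [3.13389677e+00 2.03898192e-01 3.05994840e-03]
```

```bash
python3 -c "
from h import *
go(.5407,-.1342,.14,7.3)"
```

```text
turn [ 0.0009 -0.0002 -0.1076] then shift [-0.0606  0.3547  0.0692] F [ 0.2  0.1 -0.2] q [ 0.34  0.12  1.76 -0.    1.26  1.9 ] t 3.4167
```

>>> jog_arm(
  turn=[
    [0,0,-0.054],
    [0,0,-0.0535],
    [0,0,0],
    [0,0,0],
    [0,0,0],
    [0,0,0],
    [0,0,0],
    [0,0,0],
    [0,0,0],
    [0,0,0],
    [0,0,0],
    [0,0,0],
    [0,0,0],
    [0,0,0],
    [0,0,0],
    [0,0,0],
  ],
  delta_pos=[
    [0,0,0],
    [0,0,0],
    [-0.006,0.0355,0],
    [-0.006,0.0355,0],
    [-0.006,0.0355,0],
    [-0.006,0.0355,0],
    [-0.006,0.0355,0],
    [-0.006,0.0355,0],
    [-0.006,0.0355,0],
    [-0.006,0.0355,0],
    [-0.006,0.0355,0],
    [-0.006,0.0355,0],
    [0,0,0.03],
    [0,0,0.03],
    [0,0,0.03],
    [0,0,0.02],
  ],
  gripper=[0.085,0.085,0.085,0.085,0.085,0.085,0.085,0.085,0.085,0.085,0.085,0.085,0.085,0.085,0.085,0.085],
)

```text
time: 4.75
tool_pos: [0.5382, -0.1359, 0.0965]
tcp_rot: [-3.135, -0.193, 0.005]
wrist_force: [-0.6, -0.3, -0.3]
width: 0.997
grip_force: 0.0
```

```bash
python3 -c "
from h import *
go(.5407,-.1342,.010,7.3)"
```

```text
turn [-0.0006  0.003  -0.0044] then shift [ 0.0027 -0.0013  0.0865] F [-0.6 -0.3 -0.3] q [-0.29  0.13  1.96 -0.    1.05  1.16] t 4.75
```

>>> jog_arm(
  turn=[
    [0,0,0],
    [0,0,0],
    [0,0,0],
    [0,0,0],
    [0,0,0],
  ],
  delta_pos=[
    [0,0,0.02],
    [0,0,0.02],
    [0,0,0],
    [0,0,0],
    [0,0,0],
  ],
  gripper=[0.085,0.085,0.085,0.085,0.085],
)

```text
time: 5.17
tool_pos: [0.5414, -0.1348, 0.0603]
tcp_rot: [3.135, 0.197, 0.002]
wrist_force: [0.3, -0.3, 0.7]
width: 0.995
grip_force: 0.0
```

```bash
python3 -c "
from h import *
go(.5407,-.1342,.010,7.3)"
```

```text
turn [ 0.0008 -0.0013 -0.0018] then shift [-0.0007 -0.0007  0.0503] F [ 0.3 -0.3  0.7] q [-0.29  0.17  1.99 -0.    0.98  1.16] t 5.1667
```

>>> jog_arm(
  turn=[
    [0,0,0],
    [0,0,0],
    [0,0,0],
    [0,0,0],
    [0,0,0],
    [0,0,0],
    [0,0,0],
    [0,0,0],
    [0,0,0],
    [0,0,0],
  ],
  delta_pos=[
    [-0.0005,-0.0005,0.02],
    [0,0,0.02],
    [0,0,0.01],
    [0,0,0],
    [0,0,0],
    [0,0,0],
    [0,0,0],
    [0,0,0],
    [0,0,0],
    [0,0,0],
  ],
  gripper=[0.085,0.085,0.085,0.085,0.02,0.02,0.02,0.02,0.02,0.02],
  grip_force=50,
)

```text
time: 6.0
tool_pos: [0.541, -0.133, 0.0095]
tcp_rot: [3.135, 0.2, 0.001]
wrist_force: [-0.1, 0.5, -0.7]
width: 0.233
grip_force: 0.0
```

```bash
python3 -c "
from h import *
s=read_state();print(s['width'],s['grip_force'],s['tool_pos'])
go(.5548,.2307,.010,0.94)"
```

```text
0.23272005667560822 0.0 [ 0.54099096 -0.13302753  0.0095099 ]
turn [ 0.0003 -0.0008  0.111 ] then shift [ 0.0198 -0.3635 -0.0005] F [-0.1  0.5 -0.7] q [-0.29  0.24  2.02 -0.    0.88  1.16] t 6.0
```

The fingers closed to 20 mm without contact, so I need to look.

```bash
python3 - <<'E'
from h import *
a=vision.read_camera('wrist');b=vision.read_camera('scene')
c=cv2.resize(b[180:300,240:400],(533,400),interpolation=cv2.INTER_CUBIC)
save(cv2.resize(np.hstack([a[:,100:560],c]),(800,322)),'w4')
E
```

```text
(no output)
```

View pics/w4.png

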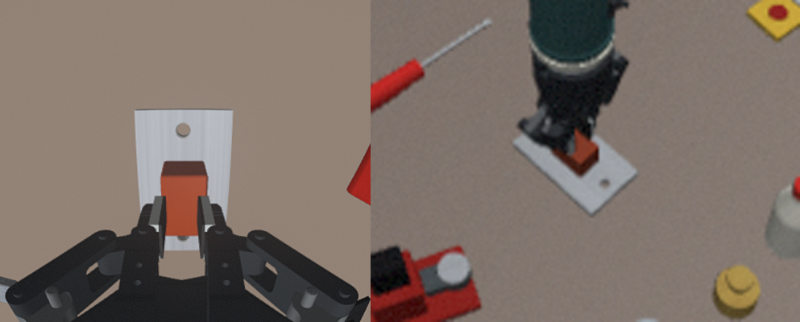

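The pads straddle the block in the picture: tips beside it, holes at (182,130) and (182,237). The reading may just be the commanded opening, so I'm closing fully.

>>> jog_arm(
  turn=[
    [0,0,0],
    [0,0,0],
    [0,0,0],
    [0,0,0],
  ],
  delta_pos=[
    [0,0,0],
    [0,0,0],
    [0,0,0],
    [0,0,0],
  ],
  gripper=[0.0,0.0,0.0,0.0],
  grip_force=50,
)

```text
time: 6.43
tool_pos: [0.5405, -0.1329, 0.0089]
tcp_rot: [-3.135, -0.2, 0.0]
wrist_force: [0.1, 0.0, 0.1]
width: 0.005
grip_force: 0.0
```

```bash
python3 - <<'E'
from h import *
s=read_state();print(s['width'],s['grip_force'],s['tool_pos'])
im=vision.read_camera('wrist');save(im[120:330,180:480],'w5'); np.save('w5.npy',im)
hsv=cv2.cvtColor(im,cv2.COLOR_RGB2HSV).astype(int);H,S,V=[hsv[...,i] for i in range(3)]
red=(((H<9)|(H>172))&(S>130)).astype(np.uint8)
for c in cv2.findContours(red,cv2.RETR_EXTERNAL,cv2.CHAIN_APPROX_NONE)[0]:
    if cv2.contourArea(c)>300: print(cv2.boundingRect(c))
E
```

```text
0.004541219953520009 0.0 [ 0.54054949 -0.13293037  0.00889577]
(300, 216, 58, 50)
(532, 158, 108, 145)
```

View pics/w5.png

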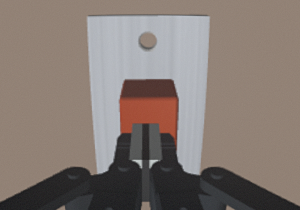

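The shut fingers are drawn over the block's top at crop (147,124), and that is above the block, not around it. The pads seem to end higher than the stated TCP, so I'm checking with the scene camera and projected markers.

```bash
python3 - <<'E'
from h import *
s=read_state(); b=vision.read_camera('scene'); p=s['tool_pos']
R=Ro.from_rotvec(s['tcp_rot']).as_matrix()
c=b[190:270,270:370]; k=6; c=cv2.resize(c,None,fx=k,fy=k,interpolation=cv2.INTER_CUBIC)
for h,col in((0,(0,255,0)),(.019,(0,0,255)),(.04,(255,255,0))):
    u=(proj('scene',p-R[:,2]*h)[0]-[270,190])*k; print(h,u/k+[270,190])
    cv2.drawMarker(c,tuple(int(v) for v in u),col,cv2.MARKER_CROSS,16,1)
save(c,'s6')
E
```

```text
0 [316.41769368 237.26153423]
0.019 [316.31962924 234.00002602]
0.04 [316.20802577 230.28822585]
```

View pics/s6.png

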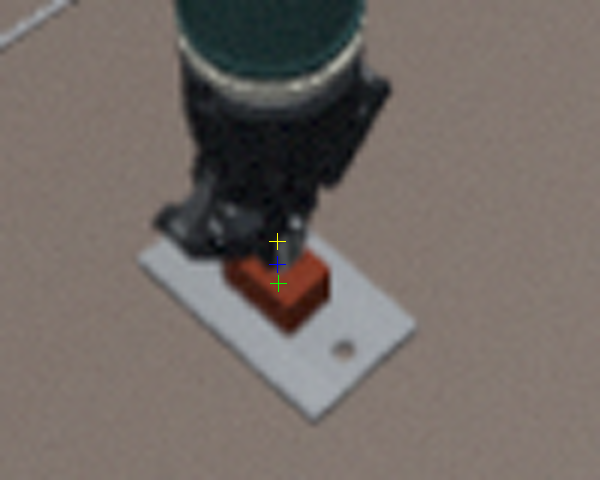

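The fingertips end on top of the block (tips near (285,265)), about 30 mm above where the TCP reading says. I'll open, go lower while watching the force, and grip again.

>>> jog_arm(
  turn=[
    [0,0,0],
    [0,0,0],
    [0,0,0],
    [0,0,0],
    [0,0,0],
    [0,0,0],
    [0,0,0],
    [0,0,0],
    [0,0,0],
    [0,0,0],
    [0,0,0],
    [0,0,0],
    [0,0,0],
  ],
  delta_pos=[
    [0,0,0],
    [0,0,0],
    [0,0,0],
    [0,0,0],
    [0,0,0],
    [0,0,0],
    [0,0,0],
    [0,0,0],
    [0,0,0.008],
    [0,0,0.008],
    [0,0,0.004],
    [0,0,0],
    [0,0,0],
  ],
  gripper=[0.085,0.085,0.085,0.085,0.085,0.085,0.085,0.085,0.085,0.085,0.085,0.085,0.085],
)

```text
time: 7.62
tool_pos: [0.5398, -0.1327, -0.012]
tcp_rot: [-3.135, -0.2, 0.003]
wrist_force: [0.4, -0.4, -0.4]
width: 0.994
grip_force: 0.0
```

>>> jog_arm(
  turn=[
    [0,0,0],
    [0,0,0],
    [0,0,0],
    [0,0,0],
    [0,0,0],
    [0,0,0],
    [0,0,0],
    [0,0,0],
  ],
  delta_pos=[
    [0,0,0.004],
    [0,0,0.004],
    [0,0,0],
    [0,0,0],
    [0,0,0],
    [0,0,0],
    [0,0,0],
    [0,0,0],
  ],
  gripper=[0.085,0.085,0.0,0.0,0.0,0.0,0.0,0.0],
  grip_force=50,
)

```text
time: 8.28
tool_pos: [0.5413, -0.1333, -0.0185]
tcp_rot: [3.135, 0.2, 0.002]
wrist_force: [0.5, -0.4, 1.0]
width: 0.339
grip_force: 51.6
```

Gripped at 29 mm. Lifting and carrying it over the table.

>>> jog_arm(
  turn=[
    [0,0,0],
    [0,0,0],
    [0,0,0],
    [0,0,0],
    [0,0,0],
    [0,0,0.0555],
    [0,0,0.0555],
    [0,0,0],
    [0,0,0],
  ],
  delta_pos=[
    [0,0,-0.01],
    [0,0,-0.03],
    [0,0,-0.03],
    [0,0,-0.03],
    [0,0,-0.03],
    [0,0,0],
    [0,0,0],
    [0,0,0],
    [0,0,0],
  ],
  gripper=[0,0,0,0,0,0,0,0,0],
)

```text
time: 9.03
tool_pos: [0.5398, -0.1326, 0.1107]
tcp_rot: [-3.141, -0.028, 0.002]
wrist_force: [-0.6, -0.4, -3.8]
width: 0.342
grip_force: 51.1
```

```bash
cat >> h.py <<'E'
def avg(n=6,cam='top'):
    P=[];Q=[]
    for _ in range(n):
        s=read_state();P.append(s['tool_pos']);Q.append(s['tcp_rot']);vision.read_camera(cam)
    s=read_state(); s['tool_pos']=np.mean(P,0); s['tcp_rot']=Ro.from_rotvec(Q).mean().as_rotvec(); print('pos',s['tool_pos'].round(4),'sd',np.std(P,0).round(5),'w',s['width'],s['grip_force']); return s
E
python3 -c "
from h import *
go(.5548,.2307,.1,0.94,avg())"
```

```text
pos [ 0.5398 -0.1327  0.1103] sd [1.5e-04 6.0e-05 2.0e-04] w 0.34568439953359603 51.10489547252655
turn [-0.0005  0.0016  0.001 ] then shift [ 0.021  -0.3631  0.0103] F [ 0.5  0.4 -3.2] q [-0.29  0.12  1.95  0.    1.08  1.27] t 9.3333
```

>>> jog_arm(
  turn=[
    [0,0,0],
    [0,0,0],
    [0,0,0],
    [0,0,0],
    [0,0,0],
    [0,0,0],
    [0,0,0],
    [0,0,0],
    [0,0,0],
    [0,0,0],
    [0,0,0],
    [0,0,0],
    [0,0,0],
    [0,0,0],
    [0,0,0],
  ],
  delta_pos=[
    [0.002,-0.0363,0],
    [0.002,-0.0363,0],
    [0.002,-0.0363,0],
    [0.002,-0.0363,0],
    [0.002,-0.0363,0],
    [0.002,-0.0363,0],
    [0.002,-0.0363,0],
    [0.002,-0.0363,0],
    [0.002,-0.0363,0],
    [0.002,-0.0363,0],
    [0,0,0.02],
    [0,0,0.02],
    [0,0,0],
    [0,0,0],
    [0,0,0],
  ],
  gripper=[0,0,0,0,0,0,0,0,0,0,0,0,0,0,0],
)

```text
time: 10.58
tool_pos: [0.555, 0.2301, 0.0714]
tcp_rot: [3.141, 0.025, 0.0]
wrist_force: [-0.1, -0.8, -2.2]
width: 0.341
grip_force: 51.3
```

```bash
python3 - <<'E'
from h import *
go(.5548,.2307,.0435,0.94,avg())
im=vision.read_camera('wrist'); np.save('w7.npy',im)
save(cv2.resize(im[80:300,200:460],None,fx=2.7,fy=2.7,interpolation=cv2.INTER_CUBIC),'w7')
E
```

```text
pos [0.5557 0.2302 0.0723] sd [3.7e-04 4.0e-05 4.3e-04] w 0.3389578156700137 51.34727239608765
turn [-0.0007 -0.0018 -0.0008] then shift [-0.0009 -0.0005  0.0288] F [-0.5 -0.  -2.8] q [0.35 0.23 1.89 0.   1.02 1.91] t 10.8833
```

View pics/w7.png

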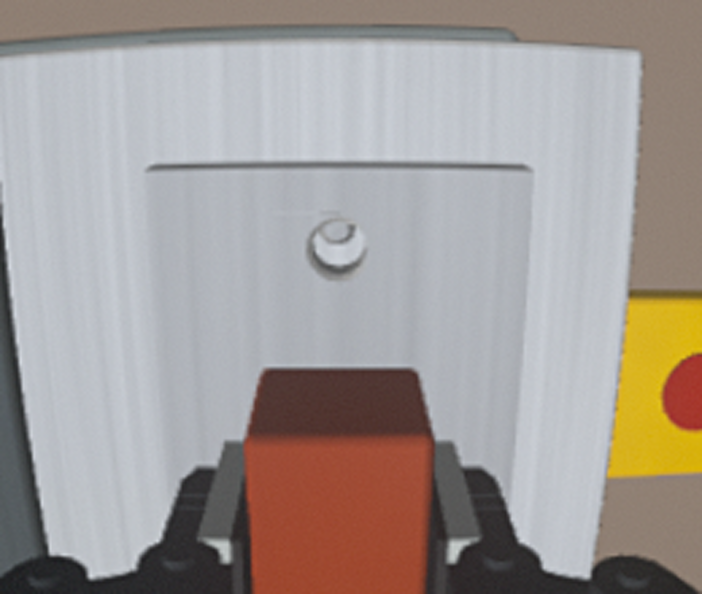

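The front pin is visible through the plate's front hole: hole centre about (337,245), pin tip about (338,230) in the crop. Sideways looks aligned; along x I expect a correction of about -1.8 mm.

```bash
python3 - <<'E'
from h import *
im=np.load('w7.npy'); g=cv2.cvtColor(im,cv2.COLOR_RGB2GRAY)
np.set_printoptions(linewidth=200)
print(g[156:186,311:340])
E
```

```text
[[179 179 177 179 177 180 182 183 182 183 182 180 180 179 177 177 175 175 176 177 177 177 177 177 179 178 177 178 179]
 [179 180 177 177 178 180 183 181 182 186 180 181 179 180 177 176 175 174 178 176 177 176 179 177 179 179 179 178 178]
 [183 183 182 182 184 184 184 177 172 172 170 168 169 167 168 174 174 177 177 177 177 178 177 178 178 179 179 177 178]
 [182 182 182 181 182 182 182 178 174 173 174 172 170 168 166 174 176 175 177 178 176 177 179 178 178 179 176 178 180]
 [180 179 177 175 178 181 184 182 180 180 176 172 172 167 166 166 171 173 173 176 176 178 178 179 178 180 177 179 178]
 [179 178 178 178 179 182 183 182 177 167 161 152 155 153 158 159 161 165 167 173 174 177 179 178 178 179 179 178 178]
 [179 177 179 178 179 183 182 168 154 143 148 159 169 172 174 172 171 169 171 173 175 177 178 177 179 179 178 179 178]
 [179 179 178 178 180 180 167 151 144 157 170 175 177 178 177 176 175 157 134 132 150 178 177 177 178 180 177 178 179]
 [179 178 179 179 177 159 145 137 152 169 181 181 178 176 175 174 174 157 125 109 141 187 178 176 178 178 177 180 179]
 [180 180 178 176 162 138 143
[... 1770 characters left out ...]
177 179 171 144 130 122 116 108  98  89  88  87  89  89 102 115 135 155 172 174 177 177 177 178 177 177]
 [177 177 178 178 177 180 165 150 138 129 127 119 116 111 108 113 123 134 140 155 169 171 175 177 178 177 178 176 177]
 [178 178 177 178 177 180 182 171 155 143 139 137 139 137 135 139 151 155 159 165 172 172 178 175 176 177 178 178 178]
 [179 176 176 177 177 181 180 180 177 166 151 144 147 146 147 150 155 158 164 169 176 175 176 176 176 176 176 177 177]
 [177 177 177 177 176 179 180 184 181 179 174 175 174 169 166 168 170 172 172 173 177 177 176 177 175 178 176 177 178]
 [179 177 178 176 176 180 181 181 180 179 180 179 179 176 173 171 177 176 175 175 176 176 176 176 178 178 177 176 178]]
```

Pixel profile: hole-top centre (324.5,172) and pin tip (324.4,163.5), which works out to about 0.3 mm misalignment. That's within clearance, so I'm lowering.

>>> jog_arm(
  turn=[
    [0,0,0],
    [0,0,0],
    [0,0,0],
    [0,0,0],
    [0,0,0],
    [0,0,0],
    [0,0,0],
    [0,0,0],
  ],
  delta_pos=[
    [-0.0003,0,0.006],
    [0,0,0.004],
    [0,0,0.004],
    [0,0,0.003],
    [0,0,0.003],
    [0,0,0.003],
    [0,0,0],
    [0,0,0],
  ],
  gripper=[0,0,0,0,0,0,0,0],
)

```text
time: 11.6
tool_pos: [0.5542, 0.2303, 0.0476]
tcp_rot: [3.141, 0.026, -0.001]
wrist_force: [-0.3, 0.0, -2.4]
width: 0.343
grip_force: 51.5
```

>>> jog_arm(
  turn=[
    [0,0,0],
    [0,0,0],
    [0,0,0],
    [0,0,0],
    [0,0,0],
  ],
  delta_pos=[
    [0,0,0.002],
    [0,0,0.0015],
    [0,0,0.001],
    [0,0,0],
    [0,0,0],
  ],
  gripper=[0,0,0,0,0],
)

```text
time: 12.02
tool_pos: [0.5544, 0.2304, 0.0435]
tcp_rot: [-3.141, -0.026, -0.0]
wrist_force: [0.4, -0.6, -3.4]
width: 0.343
grip_force: 51.5
```

>>> jog_arm(
  turn=[
    [0,0,0],
    [0,0,0],
    [0,0,0],
  ],
  delta_pos=[
    [0,0,0.001],
    [0,0,0.0005],
    [0,0,0],
  ],
  gripper=[0,0,0],
)

```text
time: 12.27
tool_pos: [0.5545, 0.2304, 0.0435]
tcp_rot: [3.141, 0.026, 0.0]
wrist_force: [-3.4, -1.0, 5.8]
width: 0.34
grip_force: 52.8
```

Contact at flush height. Releasing and rising.

>>> jog_arm(
  turn=[
    [0,0,0],
    [0,0,0],
    [0,0,0],
    [0,0,0],
    [0,0,0],
    [0,0,0],
    [0,0,0],
    [0,0,0],
    [0,0,0],
    [0,0,0],
    [0,0,0],
  ],
  delta_pos=[
    [0,0,0],
    [0,0,0],
    [0,0,0],
    [0,0,0],
    [0,0,-0.01],
    [0,0,-0.035],
    [0,0,-0.04],
    [0,0,-0.04],
    [0,0,-0.04],
    [0,0,0],
    [0,0,0],
  ],
  gripper=[0.055,0.055,0.055,0.055,0.055,0.055,0.055,0.055,0.055,0.055,0.055],
)

```text
time: 13.18
tool_pos: [0.5572, 0.2314, 0.2123]
tcp_rot: [-3.138, -0.026, -0.013]
wrist_force: [0.4, -0.9, -0.7]
width: 0.646
grip_force: 0.0
```

```bash
python3 - <<'E'
from h import *
import pickle
s=avg(); im=vision.read_camera('wrist'); np.save('w8.npy',im); pickle.dump(s,open('w8.pkl','wb'))
save(cv2.resize(im[100:300,200:460],None,fx=2.3,fy=2.3,interpolation=cv2.INTER_CUBIC),'w8')
# jack from top cam (fresh)
b=vision.read_camera('top'); np.save('top.npy',b)
E
sed -i '/^show..block/d;/^show..plate/d;/^show..table/d;/^crop/d;/^save/d' m.py; python3 m.py
```

```text
pos [0.5543 0.2303 0.2073] sd [0.00151 0.00056 0.00271] w 0.6432728869123181 0.0
pad [259.5 181. ] [14. 13.] world [0.5566 0.1377 0.058 ] [(0.0448, -88.6), (0.0486, -178.2)]
jackbase [416.9 188.4] [70.8 19.3] world [ 0.5488 -0.4148  0.012 ] [(0.0692, -17.6), (0.251, -107.3)]
paddle [451.5 194.4] [13.  14.7] world [ 0.5209 -0.514   0.104 ] [(0.05, -15.7), (0.0438, -104.7)]
```

View pics/w8.png

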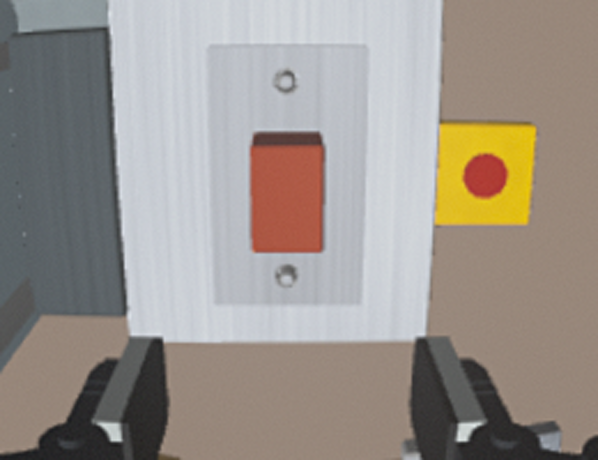

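Both pins show centred in the holes at (285,80) and (286,275), the plate is flush, and the pad is clear at (485,175). Next is the jack.

```bash
python3 - <<'E'
from h import *
go(.563,-.36,.20,73.2)
E
```

```text
turn [-9.0000e-04  3.0000e-03 -1.2613e+00] then shift [-0.5621  0.1796  0.0053] F [-0.2 -0.6  0.2] q [0.35 0.12 1.76 0.   1.26 1.91] t 13.5833
```

>>> jog_arm(
  turn=[
    [0,0,0],
    [0,0,0],
    [0,0,0],
    [0,0,0],
    [0,0,0],
    [0,0,0],
    [0,0,0],
    [0,0,0],
    [0,0,0],
    [0,0,0],
    [0,0,0],
    [0,0,0],
    [0,0,0],
    [0,0,0],
    [0,0,0],
    [0,0,0],
  ],
  delta_pos=[
    [0,0.0369,0],
    [0,0.0369,0],
    [0,0.0369,0],
    [0,0.0369,0],
    [0,0.0369,0],
    [0,0.0369,0],
    [0,0.0369,0],
    [0,0.0369,0],
    [0,0.0369,0],
    [0,0.0369,0],
    [0,0.0369,0],
    [0,0.0369,0],
    [0,0.0369,0],
    [0,0.0369,0],
    [0,0.0369,0],
    [0,0.0369,0],
  ],
  gripper=[0.06,0.06,0.06,0.06,0.06,0.06,0.06,0.06,0.06,0.06,0.06,0.06,0.06,0.06,0.06,0.06],
)

```text
time: 14.92
tool_pos: [0.5635, -0.3617, 0.206]
tcp_rot: [-3.141, -0.025, 0.002]
wrist_force: [1.1, -0.4, 0.1]
width: 0.702
grip_force: 0.0
```

>>> jog_arm(
  turn=[
    [0,0,-0.1147],
    [0,0,-0.1147],
    [0,0,-0.1147],
    [0,0,-0.1147],
    [0,0,-0.1147],
    [0,0,-0.1147],
    [0,0,-0.1147],
    [0,0,-0.1147],
    [0,0,-0.1147],
    [0,0,-0.1147],
    [0,0,-0.1147],
    [0,0,0],
    [0,0,0],
  ],
  delta_pos=[
    [0,0,0],
    [0,0,0],
    [0,0,0],
    [0,0,0],
    [0,0,0],
    [0,0,0],
    [0,0,0],
    [0,0,0],
    [0,0,0],
    [0,0,0],
    [0,0,0],
    [0,0,0],
    [0,0,0],
  ],
  gripper=[0.06,0.06,0.06,0.06,0.06,0.06,0.06,0.06,0.06,0.06,0.06,0.06,0.06],
)

```text
time: 16.0
tool_pos: [0.5638, -0.3598, 0.2062]
tcp_rot: [-2.524, -1.869, 0.001]
wrist_force: [0.1, 0.1, -0.4]
width: 0.702
grip_force: 0.0
```

```bash
cat > jk.py <<'E'
from h import *
import pickle
s=avg(); im=vision.read_camera('wrist'); np.save('w9.npy',im); pickle.dump(s,open('w9.pkl','wb'))
hsv=cv2.cvtColor(im,cv2.COLOR_RGB2HSV).astype(int);H,S,V=[hsv[...,i] for i in range(3)]
red=(((H<8)|(H>172))&(S>130)&(V>50)).astype(np.uint8)
c=max(cv2.findContours(red,cv2.RETR_EXTERNAL,cv2.CHAIN_APPROX_NONE)[0],key=cv2.contourArea)
r=cv2.minAreaRect(c); print('red',r); x,y,w,h=cv2.boundingRect(c)
# saddle: bright grey blob
m=((S<50)&(V>120)).astype(np.uint8)
for c in cv2.findContours(m,cv2.RETR_EXTERNAL,cv2.CHAIN_APPROX_NONE)[0]:
    if cv2.contourArea(c)>150:
        r=cv2.minAreaRect(c); print('grey',cv2.contourArea(c),np.round(r[0],1),np.round(r[1],1),wcast(r[0],.04,s).round(4))
m=(V<50).astype(np.uint8); m[260:]=0
for c in cv2.findContours(m,cv2.RETR_EXTERNAL,cv2.CHAIN_APPROX_NONE)[0]:
    if cv2.contourArea(c)>150:
        r=cv2.minAreaRect(c); print('dark',cv2.contourArea(c),np.round(r[0],1),np.round(r[1],1),round(r[2],1),wcast(r[0],.104,s).round(4))
m=((H>=8)&(H<20)&(S>190)&(V>120)).astype(np.uint8)
for c in cv2.findContours(m,cv2.RETR_EXTERNAL,cv2.CHAIN_APPROX_NONE)[0]:
    if cv2.contourArea(c)>150:
        r=cv2.minAreaRect(c); print('or',cv2.contourArea(c),np.round(r[0],1),np.round(r[1],1),wcast(r[0],.104,s).round(4))
go(.563,-.36,.2,73.2,s)
E
python3 jk.py
```

```text
pos [ 0.5639 -0.3599  0.2065] sd [7.0e-05 6.0e-05 2.3e-04] w 0.7010959659204478 0.0
red ((326.5, 204.0), (180.0, 57.0), 90.0)
grey 1050.5 [447.7 376. ] [72.2 32.9] [[ 0.666  -0.7643  0.04  ]]
grey 978.5 [207.3 370.5] [33.7 58.3] [[ 0.2704 -0.6251  0.04  ]]
grey 1334.5 [328. 262.] [90. 32.] [[ 0.5343 -0.4683  0.04  ]]
grey 630.0 [327. 128.] [28.3 28.3] [[ 0.5807 -0.3112  0.04  ]]
grey 145588.5 [319.5 199.5] [399. 639.] [[ 0.5486 -0.387   0.04  ]]
dark 2146.0 [181.  248.7] [47.5 64.2] 51.7 [[ 0.3959 -0.3773  0.104 ]]
dark 2446.5 [ 94.7 182.5] [79.5 37.6] 89.2 [[ 0.3165 -0.2737  0.104 ]]
dark 419.5 [546.4 101.9] [50.  10.2] 80.3 [[ 0.8148 -0.3344  0.104 ]]
dark 197.5 [611.   72.5] [ 5. 56.] 90.0 [[ 0.9419 -0.3157  0.104 ]]
or 1295.5 [327.5 322.5] [33. 41.] [[ 0.5205 -0.511   0.104 ]]
turn [-0.0006 -0.0002 -0.0019] then shift [-0.0003 -0.0008  0.0065] F [0.4 0.  0.4] q [-0.61  0.25  1.61 -0.    1.28 -0.31] t 16.3
```

```bash
python3 - <<'E'
from h import *
import pickle
s=pickle.load(open('w9.pkl','rb'))
go(.5634,-.3686,.034,73.2,s)
E
```

```text
turn [-0.0006 -0.0002 -0.0019] then shift [-0.0084  0.002   0.1725] F [0.4 0.  0.4] q [-0.61  0.25  1.61 -0.    1.28 -0.31] t 16.3
```

>>> jog_arm(
  turn=[
    [0,0,0],
    [0,0,0],
    [0,0,0],
    [0,0,0],
    [0,0,0],
    [0,0,0],
    [0,0,0],
    [0,0,0],
    [0,0,0],
    [0,0,0],
  ],
  delta_pos=[
    [-0.008,0.002,0],
    [0,0,0.03],
    [0,0,0.03],
    [0,0,0.03],
    [0,0,0.02],
    [0,0,0.015],
    [0,0,0.015],
    [0,0,0.01],
    [0,0,0],
    [0,0,0],
  ],
  gripper=[0.06,0.06,0.06,0.06,0.06,0.06,0.06,0.06,0.06,0.06],
)

```text
time: 17.18
tool_pos: [0.5633, -0.3684, 0.0566]
tcp_rot: [-2.521, -1.873, 0.001]
wrist_force: [0.4, -0.5, 0.4]
width: 0.705
grip_force: 0.0
```

>>> jog_arm(
  turn=[
    [0,0,0],
    [0,0,0],
    [0,0,0],
    [0,0,0],
    [0,0,0],
    [0,0,0],
    [0,0,0],
    [0,0,0],
    [0,0,0],
  ],
  delta_pos=[
    [0,0,0.008],
    [0,0,0.007],
    [0,0,0.006],
    [0,0,0],
    [0,0,0],
    [0,0,0],
    [0,0,0],
    [0,0,0],
    [0,0,0],
  ],
  gripper=[0.06,0.06,0.06,0.06,0,0,0,0,0],
  grip_force=100,
)

```text
time: 17.93
tool_pos: [0.564, -0.3684, 0.0366]
tcp_rot: [2.521, 1.873, 0.0]
wrist_force: [0.2, -0.4, 1.4]
width: 0.295
grip_force: 99.3
```

>>> jog_arm(
  turn=[
    [0,0,0],
    [0,0,0],
    [0,0,0],
    [0,0,0],
    [0,0,0],
  ],
  delta_pos=[
    [0,0,-0.004],
    [0,0,-0.008],
    [0,0,-0.008],
    [0,0,0],
    [0,0,0],
  ],
  gripper=[0,0,0,0,0],
)

```text
time: 18.35
tool_pos: [0.564, -0.3685, 0.0564]
tcp_rot: [2.521, 1.873, 0.001]
wrist_force: [0.6, -0.5, -8.6]
width: 0.293
grip_force: 98.7
```

```bash
cat > hs.py <<'E'
from h import *
s=avg(); im=vision.read_camera('wrist'); np.save('w10.npy',im)
hsv=cv2.cvtColor(im,cv2.COLOR_RGB2HSV).astype(int);H,S,V=[hsv[...,i] for i in range(3)]
zs=.04+s['tool_pos'][2]-.0364
m=((S<50)&(V>110)).astype(np.uint8); m[:,:250]=0;m[:,400:]=0;m[230:]=0
R=Ro.from_rotvec(s['tcp_rot'])
for c in cv2.findContours(m,cv2.RETR_EXTERNAL,cv2.CHAIN_APPROX_NONE)[0]:
    if cv2.contourArea(c)>150:
        r=cv2.fitEllipse(c); w=wcast(r[0],zs,s)[0]; print('grey',cv2.contourArea(c),np.round(r[0],1),np.round(r[1],1),cv2.boundingRect(c),w.round(4),'tool',R.inv().apply(w-s['tool_pos']).round(4))
red=((H<9)|(H>172))&(S>130); yel=(H>18)&(H<34)&(S>140)&(V>80)
c=cv2.findContours((yel|red).astype(np.uint8),cv2.RETR_EXTERNAL,cv2.CHAIN_APPROX_NONE)[0]
for k in c:
    mk=np.zeros(yel.shape,np.uint8);cv2.drawContours(mk,[k],-1,1,-1)
    if (yel&(mk>0)).sum()>200 :
        d=red&(mk>0); ys,xs=np.nonzero(d); print('pad',cv2.boundingRect(k),xs.mean(),ys.mean(),len(xs),wcast([[xs.mean(),ys.mean()]],.058,s).round(4))
go(.5573,-.0033,.0564,90.94,s)
E
python3 hs.py
```

```text
pos [ 0.5634 -0.368   0.0557] sd [0.00031 0.00021 0.00041] w 0.2920317052873529 98.71835589408875
grey 18627.0 [319.2  83.2] [141.2 238.9] (250, 0, 150, 230) [ 0.5864 -0.2817  0.0593] tool [ 0.0893 -0.0029 -0.0036]
turn [-5.000e-04 -3.000e-04 -3.093e-01] then shift [ 3.648e-01 -1.000e-04 -7.000e-04] F [-0.  -0.  -9.5] q [-0.62  0.38  1.74  0.    1.03 -0.32] t 18.65
```

>>> jog_arm(
  turn=[
    [0,0,-0.05],
    [0,0,-0.08],
    [0,0,-0.08],
    [0,0,-0.0595],
    [0,0,-0.04],
    [0,0,0],
    [0,0,0],
    [0,0,0],
    [0,0,0],
    [0,0,0],
    [0,0,0],
    [0,0,0],
    [0,0,0],
    [0,0,0],
    [0,0,0],
    [0,0,0],
    [0,0,0],
    [0,0,0],
    [0,0,0],
    [0,0,0],
  ],
  delta_pos=[
    [0,0,0],
    [0,0,0],
    [0,0,0],
    [0,0,0],
    [0,0,0],
    [0.015,0,0],
    [0.03,0,0],
    [0.03,0,0],
    [0.03,0,0],
    [0.03,0,0],
    [0.03,0,0],
    [0.03,0,0],
    [0.03,0,0],
    [0.03,0,0],
    [0.03,0,0],
    [0.03,0,0],
    [0.03,0,0],
    [0.015,0,0],
    [0.005,0,0],
    [0,0,0],
  ],
  gripper=[0,0,0,0,0,0,0,0,0,0,0,0,0,0,0,0,0,0,0,0],
)

```text
time: 20.37
tool_pos: [0.5574, -0.0017, 0.0562]
tcp_rot: [2.2, 2.242, 0.001]
wrist_force: [0.1, -0.5, -8.5]
width: 0.293
grip_force: 99.1
```

```bash
sed -i 's/(S<50)&(V>110)/(S<30)\&(V>110)/' hs.py; python3 hs.py; python3 - <<'E'
from h import *
im=np.load('w10.npy'); hsv=cv2.cvtColor(im,cv2.COLOR_RGB2HSV)
for y in range(20,240,14): print(y,hsv[y,325],hsv[y,345])
E
```

```text
pos [ 0.5576 -0.0035  0.0561] sd [1.0e-04 9.7e-04 5.0e-05] w 0.29107575512424017 99.07351613044739
grey 2441.0 [324.9 137.4] [54.8 56.8] (298, 109, 55, 58) [0.5567 0.0559 0.0597] tool [ 0.0594  0.0001 -0.0036]
pad (501, 279, 51, 57) nan nan 0 [[nan nan nan]]
pad (283, 0, 90, 40) 327.13196480938416 4.674486803519062 341 [[0.5567 0.1313 0.058 ]]
turn [0.0004 0.0004 0.0006] then shift [ 0.0002 -0.0003 -0.0003] F [-0.8 -0.6 -9.2] q [-0.05  0.18  1.99 -0.    0.97 -0.07] t 20.6667
20 [ 26 244 230] [ 26 244 231]
34 [ 24 246 219] [ 24 246 219]
48 [ 13  52 161] [ 14  54 160]
62 [ 14  54 160] [ 13  52 161]
76 [ 14  49 161] [ 14  48 159]
90 [ 12  51 161] [ 13  51 161]
104 [ 12  49 162] [ 13  49 161]
118 [109  10 198] [120  10 156]
132 [114  13 200] [116  10 199]
146 [110  12 198] [113  11 200]
160 [113  12 199] [99 18 98]
174 [116  16 109] [102  13  96]
188 [108  12 107] [90 19 94]
202 [  2 190 148] [  1 185 149]
216 [  1 198 175] [  1 196 176]
230 [175  59  52] [ 3 56 50]hs.py:15: RuntimeWarning: Mean of empty slice.
  d=red&(mk>0); ys,xs=np.nonzero(d); print('pad',cv2.boundingRect(k),xs.mean(),ys.mean(),len(xs),wcast([[xs.mean(),ys.mean()]],.058,s).round(4))
  ret = ret.dtype.type(ret / rcount)
```

>>> jog_arm(
  turn=[
    [0,0,0],
    [0,0,0],
    [0,0,0],
    [0,0,0],
    [0,0,0],
    [0,0,0],
    [0,0,0],
  ],
  delta_pos=[
    [0,0,0.006],
    [0,0,0.006],
    [0,0,0.003],
    [0,0,0.001],
    [0,0,0.0007],
    [0,0,0],
    [0,0,0],
  ],
  gripper=[0,0,0,0,0,0,0],
)

```text
time: 21.3
tool_pos: [0.5577, -0.0033, 0.0394]
tcp_rot: [2.203, 2.24, 0.0]
wrist_force: [0.2, 0.6, -8.5]
width: 0.295
grip_force: 98.9
```

>>> jog_arm(
  turn=[
    [0,0,0],
    [0,0,0],
    [0,0,0],
    [0,0,0],
    [0,0,0],
    [0,0,0],
    [0,0,0],
    [0,0,0],
    [0,0,0],
    [0,0,0],
  ],
  delta_pos=[
    [0.008,0,0],
    [0.012,0,0],
    [0.012,0,0],
    [0.012,0,0],
    [0.012,0,0],
    [0.012,0,0],
    [0.009,0,0],
    [0.0035,0,0],
    [0,0,0],
    [0,0,0],
  ],
  gripper=[0,0,0,0,0,0,0,0,0,0],
)

```text
time: 22.13
tool_pos: [0.5561, 0.0773, 0.0392]
tcp_rot: [2.202, 2.241, -0.001]
wrist_force: [0.1, -1.1, -8.5]
width: 0.291
grip_force: 99.0
```

```bash
python3 - <<'E'
from h import *
s=avg(); im=vision.read_camera('wrist'); np.save('w11.npy',im)
hsv=cv2.cvtColor(im,cv2.COLOR_RGB2HSV).astype(int);H,S,V=[hsv[...,i] for i in range(3)]
red=((H<9)|(H>172))&(S>130); yel=(H>18)&(H<34)&(S>140)&(V>80)
ys,xs=np.nonzero(yel[:, 250:400]); print('yel',xs.min()+250,xs.max()+250,ys.min(),ys.max())
n,l,st,ce=cv2.connectedComponentsWithStats(red.astype(np.uint8))
for i in range(1,n):
    if st[i,4]>100: print('red',st[i],ce[i].round(1),wcast(ce[i],.058,s).round(4))
go(.5573,.0767,.0364,90.94,s)
E
```

```text
pos [0.5562 0.0768 0.0392] sd [2.0e-05 2.6e-04 1.0e-05] w 0.2916603643277317 99.04081106185913
yel 279 377 92 186
red [ 272  111  106  142 5249] [321.3 206.8] [[0.5539 0.1012 0.058 ]]
red [ 307  119   43   42 1397] [327.8 139.6] [[0.5567 0.1368 0.058 ]]
red [299 328  13  17 186] [305.2 336.5] [[0.5441 0.0099 0.058 ]]
red [340 328  13  17 187] [345.9 336.3] [[0.571  0.0106 0.058 ]]
red [561 364  32  34 680] [576.6 380.4] [[ 0.8476 -0.1081  0.058 ]]
turn [-0.0001  0.0003  0.0001] then shift [-0.0001  0.0011  0.0028] F [ 0.4 -0.3 -8.6] q [ 0.09  0.21  2.   -0.    0.94  0.08] t 22.4333
```

>>> jog_arm(
  turn=[
    [0,0,0],
    [0,0,0],
    [0,0,0],
    [0,0,0],
    [0,0,0],
  ],
  delta_pos=[
    [0.0005,0.0012,0],
    [0,0,0.0015],
    [0,0,0.001],
    [0,0,0.0005],
    [0,0,0],
  ],
  gripper=[0,0,0,0,0],
)

```text
time: 22.9
tool_pos: [0.5577, 0.0777, 0.0366]
tcp_rot: [2.202, 2.24, 0.0]
wrist_force: [-0.1, 0.7, -5.3]
width: 0.295
grip_force: 99.7
```

>>> jog_arm(
  turn=[
    [0,0,0],
    [0,0,0],
    [0,0,0],
  ],
  delta_pos=[
    [0,0,0.0006],
    [0,0,0.0004],
    [0,0,0],
  ],
  gripper=[0,0,0],
)

```text
time: 23.15
tool_pos: [0.5577, 0.0777, 0.0366]
tcp_rot: [2.202, 2.24, 0.0]
wrist_force: [-4.9, -0.4, 6.0]
width: 0.289
grip_force: 100.7
```

>>> jog_arm(
  turn=[
    [0,0,0],
    [0,0,0],
    [0,0,0],
    [0,0,0],
    [0,0,0],
    [0,0,0],
    [0,0,0],
    [0,0,0],
    [0,0,0],
    [0,0,0],
  ],
  delta_pos=[
    [0,0,0],
    [0,0,0],
    [0,0,0],
    [0,0,0],
    [0,0,-0.01],
    [0,0,-0.03],
    [0,0,-0.03],
    [0,0,-0.04],
    [0,0,0],
    [0,0,0],
  ],
  gripper=[0.05,0.05,0.05,0.05,0.05,0.05,0.05,0.05,0,0],
)

```text
time: 23.98
tool_pos: [0.5607, 0.0781, 0.15]
tcp_rot: [2.199, 2.236, 0.01]
wrist_force: [-0.5, -0.2, -0.3]
width: 0.312
grip_force: 0.0
```

```bash
python3 - <<'E'
from h import *
s=avg(); im=vision.read_camera('wrist'); np.save('w12.npy',im)
hsv=cv2.cvtColor(im,cv2.COLOR_RGB2HSV).astype(int);H,S,V=[hsv[...,i] for i in range(3)]
red=((H<9)|(H>172))&(S>130); m=((H>=8)&(H<20)&(S>190)&(V>120))
for nm,k,z in(('red',red,.058),('or',m,.104)):
  n,l,st,ce=cv2.connectedComponentsWithStats(k.astype(np.uint8))
  for i in range(1,n):
    if st[i,4]>150: print(nm,st[i],ce[i].round(1),wcast(ce[i],z,s).round(4))
b=vision.read_camera('top'); np.save('top.npy',b)
hsv=cv2.cvtColor(b,cv2.COLOR_RGB2HSV).astype(int);H,S,V=[hsv[...,i] for i in range(3)]
m=((H>=8)&(H<18)&(S>170)&(V>120))
n,l,st,ce=cv2.connectedComponentsWithStats(m.astype(np.uint8))
for i in range(1,n):
    if st[i,4]>80: print('top or',st[i],ce[i].round(1),cast('top',ce[i],.104).round(4))
go(.5600,-.0760,.12,90.94,s)
E
```

```text
pos [0.5575 0.0777 0.1458] sd [0.00169 0.00017 0.00228] w 0.0005201516911077723 0.0
red [ 295    0   65   21 1299] [327.    9.5] [[0.5568 0.2379 0.058 ]]
red [ 293  108   70  131 3386] [327.  178.4] [[0.5591 0.0916 0.058 ]]
red [315 115  25  24 488] [327.3 126.4] [[0.5586 0.1366 0.058 ]]
red [507 295  25  27 471] [519.1 307.7] [[ 0.8012 -0.0653  0.058 ]]
top or [315 172  13  15 175] [321.3 179.5] [[ 0.5611 -0.0749  0.104 ]]
turn [ 0.0009 -0.0001  0.0003] then shift [-1.538e-01 -1.000e-04  2.580e-02] F [ 0.7  0.3 -0.3] q [0.09 0.1  1.91 0.   1.14 0.08] t 24.2833
```

>>> jog_arm(
  turn=[
    [0,0,0],
    [0,0,0],
    [0,0,0],
    [0,0,0],
    [0,0,0],
    [0,0,0],
    [0,0,0],
    [0,0,0],
    [0,0,0],
    [0,0,0],
  ],
  delta_pos=[
    [-0.0306,0,0],
    [-0.0306,0,0],
    [-0.0306,0,0],
    [-0.0306,0,0],
    [-0.0306,0,0],
    [0,0,0.025],
    [0,0,0.025],
    [0,0,0.01],
    [0,0,0],
    [0,0,0],
  ],
  gripper=[0,0,0,0,0,0,0,0,0,0],
)

```text
time: 25.22
tool_pos: [0.5591, -0.0749, 0.0844]
tcp_rot: [-2.201, -2.239, 0.002]
wrist_force: [0.4, 0.0, 0.4]
width: -0.0
grip_force: 0.0
```

```bash
cat > tb.py <<'E'
from h import *
s=avg(4); im=vision.read_camera('wrist')
def comp(im,box,lo,hi,smin):
    hsv=cv2.cvtColor(im,cv2.COLOR_RGB2HSV).astype(int);H,S,V=[hsv[...,i] for i in range(3)]
    m=((((H-lo)%180)<=((hi-lo)%180))&(S>smin)&(V>60)).astype(np.uint8)
    x0,y0,x1,y1=box; k=np.zeros_like(m);k[y0:y1,x0:x1]=m[y0:y1,x0:x1]
    n,l,st,ce=cv2.connectedComponentsWithStats(k); i=1+np.argmax(st[1:,4]); return ce[i].round(2),st[i].tolist()
a=vision.read_camera('scene')
print('dot scene',comp(a,(370,155,410,200),172,10,130),'yel',comp(a,(370,155,410,200),18,34,140))
print('exp dot px z=.058',proj('scene',[.5563,.1367,.058])[0].round(1),'raised 20',proj('scene',[.5563,.1367,.078])[0].round(1))
n=proj('scene',[.559,-.0755,.104])[0]; x,y=n.astype(int)
print('paddle scene',comp(a,(x-25,y-25,x+25,y+30),8,18,170),'exp up',n.round(1),'exp down',proj('scene',[.5596,-.082,.053])[0].round(1))
print('F',np.round(s['wrist_force'],1)); go(.5598,-.0755,.07,90.94,s)
E
python3 tb.py
```

```text
pos [ 0.5604 -0.075   0.0859] sd [8.4e-04 7.0e-05 9.3e-04] w 0.0029435207285647383 0.0
dot scene (array([385.32, 196.92]), [370, 191, 31, 9, 133]) yel (array([392.14, 185.48]), [383, 176, 20, 20, 188])
exp dot px z=.058 [391.8 184.1] raised 20 [392.8 180. ]
paddle scene (array([336.53, 216.94]), [326, 209, 22, 16, 190]) exp up [337.  213.4] exp down [334.9 224.5]
F [-0.1  0.   1.2]
turn [0.0005 0.0001 0.0009] then shift [-0.0005 -0.0006  0.0159] F [-0.1  0.   1.2] q [-0.18  0.16  1.95 -0.    1.03 -0.19] t 25.4167
```

>>> jog_arm(
  turn=[
    [0,0,0],
    [0,0,0],
    [0,0,0],
    [0,0,0],
    [0,0,0],
    [0,0,0],
  ],
  delta_pos=[
    [0,0,0.005],
    [0,0,0.005],
    [0,0,0.005],
    [0,0,0.005],
    [-0.001,0,0.005],
    [0,0,0],
  ],
  gripper=[0,0,0,0,0,0],
)

```text
time: 26.02
tool_pos: [0.56, -0.0765, 0.0595]
tcp_rot: [2.203, 2.24, -0.0]
wrist_force: [0.1, -0.9, 3.0]
width: 0.002
grip_force: 1.2
```

>>> jog_arm(
  turn=[
    [0,0,0],
    [0,0,0],
    [0,0,0],
    [0,0,0],
    [0,0,0],
    [0,0,0],
    [0,0,0],
  ],
  delta_pos=[
    [-0.001,0,0.005],
    [-0.001,0,0.005],
    [-0.001,0,0.005],
    [-0.001,0,0.005],
    [-0.001,0,0.005],
    [-0.001,0,0.005],
    [0,0,0],
  ],
  gripper=[0,0,0,0,0,0,0],
)

```text
time: 26.6
tool_pos: [0.5603, -0.0802, 0.0309]
tcp_rot: [-2.203, -2.237, -0.004]
wrist_force: [-2.6, 5.8, 12.2]
width: 0.004
grip_force: 5.9
```

>>> jog_arm(
  turn=[
    [0,0,0],
    [0,0,0],
    [0,0,0],
    [0,0,0],
  ],
  delta_pos=[
    [0,0,0.003],
    [0,0,0.003],
    [0,0,0.002],
    [0,0,0],
  ],
  gripper=[0,0,0,0],
)

```text
time: 26.93
tool_pos: [0.5603, -0.0801, 0.0235]
tcp_rot: [-2.202, -2.237, -0.004]
wrist_force: [-2.2, 7.2, 13.6]
width: -0.001
grip_force: 6.1
```

```bash
python3 tb.py
```

```text
pos [ 0.5604 -0.0801  0.0237] sd [1.e-05 0.e+00 1.e-04] w 0.0017645263960787373 6.131842285394669
dot scene (array([386.11, 196.37]), [370, 191, 31, 9, 158]) yel (array([392.19, 181.56]), [381, 172, 23, 20, 209])
exp dot px z=.058 [391.8 184.1] raised 20 [392.8 180. ]
paddle scene (array([334.25, 228.28]), [324, 220, 22, 17, 173]) exp up [337.  213.4] exp down [334.9 224.5]
F [-3.2  6.5 13. ]
turn [ 0.0002 -0.0035 -0.0008] then shift [ 0.0046 -0.0005 -0.0463] F [-3.2  6.5 13. ] q [-0.19  0.23  1.99  0.    0.91 -0.21] t 27.1333
```

>>> jog_arm(
  turn=[
    [0,0,0],
    [0,0,0],
    [0,0,0],
  ],
  delta_pos=[
    [0,0,0.0015],
    [0,0,0.001],
    [0,0,0],
  ],
  gripper=[0,0,0],
)

```text
time: 27.48
tool_pos: [0.5605, -0.08, 0.0224]
tcp_rot: [-2.202, -2.237, -0.004]
wrist_force: [-5.9, 8.6, 20.4]
width: 0.005
grip_force: 9.2
```

>>> jog_arm(
  turn=[
    [0,0,0],
    [0,0,0],
  ],
  delta_pos=[
    [0,0,0.001],
    [0,0,0],
  ],
  gripper=[0,0],
)

```text
time: 27.65
tool_pos: [0.5605, -0.08, 0.0221]
tcp_rot: [-2.202, -2.237, -0.004]
wrist_force: [-8.2, 8.5, 23.9]
width: 0.0
grip_force: 11.3
```

At the stop (force jump, no further motion). I'm raising slowly so the handle comes fully back up.

>>> jog_arm(
  turn=[
    [0,0,0],
    [0,0,0],
    [0,0,0],
    [0,0,0],
    [0,0,0],
    [0,0,0],
    [0,0,0],
    [0,0,0],
    [0,0,0],
    [0,0,0],
    [0,0,0],
    [0,0,0],
    [0,0,0],
    [0,0,0],
    [0,0,0],
    [0,0,0],
  ],
  delta_pos=[
    [0,0,0],
    [0,0,-0.004],
    [0,0,-0.005],
    [0,0,-0.005],
    [0,0,-0.005],
    [0,0,-0.005],
    [0.001,0,-0.005],
    [0.001,0,-0.005],
    [0.001,0,-0.005],
    [0,0,-0.005],
    [0,0,-0.005],
    [0,0,-0.006],
    [0,0,-0.008],
    [0,0,-0.008],
    [0,0,0],
    [0,0,0],
  ],
  gripper=[0,0,0,0,0,0,0,0,0,0,0,0,0,0,0,0],
)

```text
time: 28.98
tool_pos: [0.5605, -0.0797, 0.0904]
tcp_rot: [2.202, 2.239, 0.001]
wrist_force: [0.6, -0.3, -0.5]
width: 0.002
grip_force: 0.0
```

```bash
python3 tb.py; python3 - <<'E'
from h import *
s=read_state()
im=vision.read_camera('wrist'); np.save('w13.npy',im)
hsv=cv2.cvtColor(im,cv2.COLOR_RGB2HSV).astype(int);H,S,V=[hsv[...,i] for i in range(3)]
red=((H<9)|(H>172))&(S>130); yel=(H>18)&(H<34)&(S>140)&(V>80); org=((H>=8)&(H<18)&(S>190)&(V>120))
for nm,k,z in(('red',red,.058),('yel',yel,.058),('or',org,.104)):
  n,l,st,ce=cv2.connectedComponentsWithStats(k.astype(np.uint8))
  for i in range(1,n):
    if st[i,4]>120: print(nm,st[i],ce[i].round(1),wcast(ce[i],z,s).round(4))
E
```

```text
pos [ 0.5599 -0.0795  0.0898] sd [0.00037 0.00012 0.00045] w 0.00015377669583081904 0.0
dot scene (array([385.31, 196.91]), [370, 191, 31, 9, 132]) yel (array([392.04, 185.44]), [383, 176, 20, 20, 188])
exp dot px z=.058 [391.8 184.1] raised 20 [392.8 180. ]
paddle scene (array([336.8 , 217.18]), [326, 210, 22, 16, 184]) exp up [337.  213.4] exp down [334.9 224.5]
F [0.8 0.  0.1]
turn [-0.0001  0.0002  0.0001] then shift [ 0.004  -0.      0.0198] F [0.8 0.  0.1] q [-0.18  0.15  1.95 -0.    1.04 -0.2 ] t 29.1833
red [ 284    0   86   47 2585] [325.9  20.9] [[0.5581 0.0549 0.058 ]]
red [ 284   62   30  139 3518] [298.9 134.9] [[ 0.5414 -0.022   0.058 ]]
red [ 341   62   29  139 3378] [354.6 135.2] [[ 0.5782 -0.0217  0.058 ]]
red [586 142  33  36 942] [602.3 159. ] [[ 0.8135 -0.0235  0.058 ]]
red [130 295  30  45 748] [144.1 316.8] [[ 0.3847 -0.1894  0.058 ]]
yel [ 502  200   54   52 1898] [527.9 226.2] [[ 0.7303 -0.0875  0.058 ]]
or [ 285  200   85   75 4688] [327.6 229.7] [[ 0.5609 -0.0696  0.104 ]]
```

The handle and table are fully back: pad row 185.4 and paddle at (336.8,217.2), both as before. Now the second press.

>>> jog_arm(
  turn=[
    [0,0,0],
    [0,0,0],
    [0,0,0],
    [0,0,0],
    [0,0,0],
    [0,0,0],
    [0,0,0],
    [0,0,0],
    [0,0,0],
    [0,0,0],
    [0,0,0],
    [0,0,0],
    [0,0,0],
    [0,0,0],
    [0,0,0],
  ],
  delta_pos=[
    [0.004,0,0],
    [0,0,0.008],
    [0,0,0.007],
    [0,0,0.005],
    [-0.001,0,0.005],
    [-0.001,0,0.005],
    [-0.001,0,0.005],
    [-0.001,0,0.005],
    [-0.001,0,0.005],
    [0,0,0.005],
    [0,0,0.004],
    [0,0,0.004],
    [0,0,0.004],
    [0,0,0.003],
    [0,0,0],
  ],
  gripper=[0,0,0,0,0,0,0,0,0,0,0,0,0,0,0],
)

```text
time: 30.58
tool_pos: [0.5602, -0.0811, 0.0257]
tcp_rot: [2.202, 2.239, -0.001]
wrist_force: [-3.8, -2.4, 11.8]
width: -0.001
grip_force: 6.3
```

>>> jog_arm(
  turn=[
    [0,0,0],
    [0,0,0],
    [0,0,0],
    [0,0,0],
  ],
  delta_pos=[
    [0,0,0.002],
    [0,0,0.0015],
    [0,0,0.001],
    [0,0,0],
  ],
  gripper=[0,0,0,0],
)

```text
time: 30.92
tool_pos: [0.5603, -0.081, 0.0224]
tcp_rot: [2.202, 2.24, -0.001]
wrist_force: [-6.0, -1.8, 17.5]
width: -0.002
grip_force: 8.4
```

>>> jog_arm(
  turn=[
    [0,0,0],
    [0,0,0],
    [0,0,0],
    [0,0,0],
  ],
  delta_pos=[
    [0,0,0.001],
    [0,0,0.0005],
    [0,0,0],
    [0,0,0],
  ],
  gripper=[0,0,0,0],
)

```text
time: 31.25
tool_pos: [0.5604, -0.081, 0.022]
tcp_rot: [2.202, 2.24, -0.001]
wrist_force: [-8.4, -1.1, 23.7]
width: -0.002
grip_force: 11.6
```

```bash
python3 tb.py; python3 - <<'E'
from h import *
a=vision.read_camera('scene'); b=vision.read_camera('top'); t0=np.load('top.npy'); s0=np.load('scene.npy')
# block/plate on the table in the scene picture, expected with the table 20 mm up
print('exp block top',proj('scene',[[.5548,.2307,.122],[.5548,.2307,.102]]).round(1))
hsv=cv2.cvtColor(a,cv2.COLOR_RGB2HSV).astype(int);H,S,V=[hsv[...,i] for i in range(3)]
red=((H<9)|(H>172))&(S>130)&(V>50)
n,l,st,ce=cv2.connectedComponentsWithStats(red.astype(np.uint8))
for i in range(1,n):
    if st[i,4]>40 and 380<ce[i][0]<450 and 130<ce[i][1]<200: print('red',st[i],ce[i].round(1))
s=read_state();print(s['wrist_force'],s['time'])
# changes of bystanders: top picture vs. before
d=np.abs(cv2.GaussianBlur(b,(5,5),0).astype(int)-cv2.GaussianBlur(t0,(5,5),0)).max(2)>40
n,l,st,ce=cv2.connectedComponentsWithStats(d.astype(np.uint8))
for i in range(1,n):
    if st[i,4]>25: print('chg top',st[i])
E
```

```text
pos [ 0.5604 -0.081   0.022 ] sd [1.e-05 2.e-05 1.e-05] w -0.0005435774084746923 11.54527947306633
dot scene (array([386.06, 196.32]), [370, 191, 31, 9, 158]) yel (array([392.17, 181.33]), [381, 172, 23, 19, 206])
exp dot px z=.058 [391.8 184.1] raised 20 [392.8 180. ]
paddle scene (array([334.21, 228.77]), [325, 221, 21, 16, 158]) exp up [337.  213.4] exp down [334.9 224.5]
F [-8.7 -1.6 23.1]
turn [0.0002 0.0008 0.0004] then shift [ 0.0055 -0.0005 -0.048 ] F [-8.7 -1.6 23.1] q [-0.19  0.24  2.   -0.    0.91 -0.2 ] t 31.45
exp block top [[418.2 154.8]
 [416.9 159.2]]
red [408 150  18  18 193] [416.7 158.2]
[-9.16964683 -1.62039818 23.1916616 ] 31.65
chg top [  173   140   177   260 19984]
chg top [207 161   3  41  79]
chg top [225 172   8  11  27]
chg top [234 175   3  13  28]
chg top [267 182  10  12  92]
chg top [303 317   9   7  31]
chg top [228 342  12   8  85]
chg top [313 347   8  30 100]
chg top [310 379   7   7  36]
```

The handle is on its stop with a steady 23 N, the table is raised, and the block has risen with it. Handing in.

```bash
python3 -c "
from workcell import ticket
print(ticket.finish_job())"
```

```text
the job is handed in; nothing more can be done
None
```

The job is handed in at about 31.7 s: I set the backplate on both pins and let go, gave the handle one full stroke down and back up, and ended holding it on its stop at about 23 N with the table raised about 20 mm on the jack; the judge's verdict was not shown, and with the picture limit used up the final raised state was checked by measurement only.

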